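Put the bottles, culture dishes and tube away in their own holders

ROBOT

A 6-joint arm with a two-finger parallel gripper is mounted at the origin on a cart in front of the work surface, level with it; the furniture and walls round the work are solid. World frame = base frame: x ahead of the robot, y to its left, z up, the work surface at z = 0. Lengths are in mm, angles in rad, forces in N, time in s.
With the tool pointing down it reaches from about 350 to 875 mm from the base axis. Payload 4.2 kg.
Tool frame: the origin (TCP) lies between the finger pads; the fingertips stand 25 mm ahead of it and the grasp point (between the pads) lies 6 mm ahead of it; z points along the fingers, y is the line along which they close (so a half turn about z gives the same grasp; the last joint's range is limited). The gripper opens to 85 mm and grips with 20 to 120 N. Pads are 22 mm wide; open, the fingers measure 114 mm over their backs; the gripper's body (76 mm by 85 mm) begins 54 mm behind the grasp point. The pads swing forward as they close: fully open they stand 13 mm farther back than shut.
Start: joints at [-0.961, 0.385, 0.008, 0, -1.194, -0.259], TCP at [214.795, -586.909, 256.312] pointing down, gripper open.
Joint ranges: [-3.14, 3.14], [-1.21, 2.06], [-1.07, 1.41], [-3.16, 2.05], [-2.99, -0.16], [-3.1, 3.1]. Speed limits (rad/s): [2.79, 2.79, 3.14, 3.14, 3.14, 3.14].

INTERFACE

Orientations are given as a unit quaternion [x, y, z, w].
In Python, from bench import arm gives the robot as it stands.
- The arm moves only by the shell command python3 -m pendant 'ROWS'. ROWS is JSON, a list of rows, each a list of 7 numbers: the shift along the tool's x, y, z in m, then the turn, a rotation vector about the tool's x, y, z in degrees, then the finger opening in m, from 0 to 0.0854. In form: [[x, y, z, wx, wy, wz, fingers], ...]. A call has 1 to 12 rows; each row shifts and turns the commanded pose from where the row before left it, along the tool's axes as they then stand; what a row does not reach is not made up. A row lasts 1/10 s, in which the tool goes at most 50 mm and 8.59 degrees, less where a joint would pass 70% of its speed; a pose out of reach is approached as far as the arm can. A call is refused whole if a number of a shift passes 0.05 or a number of a turn 8.59, either way. A call with a gripper value outside its range is refused whole. The fingers move at their own pace and stop on an object; the grip force is fixed at half the most. Time passes only in rows, so rows that do not move let the fingers close. It gives the time, the measured TCP pose, the force, the opening and the grip force at its end, in the units of the state.
- arm.read_state(): the state, without advancing time (a new reading comes with each control period).
- arm.get_image(name): name is "scene" or "top"; returns a dict with "image" (384x512x3 uint8, red, green, blue), "fx", "fy", "cx", "cy" (pixels), "xyz" and "rotation" of the camera in the world. Camera axes: x right, y down, z forward; pixel columns grow to the right and rows downward; lengths in mm; the calibration is good to about 2 mm. A picture is of the moment at which its call begins. There is no depth.
- arm.job_done(): hands the job in; it is judged then, once.
The state is a dict: "clock": time; "joints": joint angles; "joint_vel": joint speeds; "joint_efforts": joint torques, N m; "position": TCP position; "ee_rot": TCP orientation; "contact_force": force on the tool from outside, world axes, zero at the start; "wrist_torque": the same for the moment, N m; "gripper_width": finger opening in mm; "grasp_force": force on a finger pad.
Only numpy, scipy, OpenCV 4.12 (cv2) and the standard library are available. Lean on these libraries where they do the work, as an engineer would, in place of code of your own. Each camera call takes 0.05 s, during which the arm holds its last target. There are 200 camera calls.

TASK

Clear up after the plating session: stand each of the two orange-capped bottles from the front edge of the bench in the grey round holder whose bore fits its diameter, stack the two petri dishes one on the other between the four rods of the dish stand, and lay the capped tube across both wires of the wire rest, in either of its two valleys. Set the bottles and dishes down rather than dropping them, and keep them upright all the way.

Things in the scene. Friction and masses are not known exactly. Their poses are not given: they have to be found in the camera images.
- amber_bottle: smaller bottle, brown glass with orange screw cap, 47 mm body diameter, 96 mm high, 80 to 170 g, standing; the cap is 34 mm across from z = 79 to 95 mm. Origin at the centre of its underside, z up. Belongs in the narrow holder. It stands in the row along the front edge; the small bottles behind the pen cup are not meant.
- clear_bottle: larger bottle, clear glass with white contents, orange screw cap and yellow label, 57 mm body diameter, 106 mm high, 80 to 170 g, standing; the cap is 50 mm across from z = 87 to 105 mm. Origin at the centre of its underside, z up. Belongs in the wide holder. It stands in the row along the front edge.
- dish_a: closed petri dish, a flat disc 56 mm across and 14 mm high with a pale filling, lying on the bench, lid up; origin at the centre of its underside, z up. The two dishes are alike and may be stacked in either order; the foot of one sits on the lid of the other, 14 mm higher.
- dish_b: closed petri dish, a flat disc 56 mm across and 14 mm high with a pale filling, lying on the bench, lid up; origin at the centre of its underside, z up. The two dishes are alike and may be stacked in either order; the foot of one sits on the lid of the other, 14 mm higher.
- tube: capped 15 ml conical tube lying on the bench, 119 mm long, barrel 16 mm across, cap 19 mm across. Its length runs along its own y: cap end at y = -60 mm (cap to -46 mm), pointed end at y = +60 mm. Origin at mid-length on the bench under it; the tube's axis is 9.5 mm above the origin. Grasp across the barrel.
- narrow_holder: moulded grey round bottle holder fixed to the bench, an open cup 38 mm high with a flat foot: straight bore 54 mm across up to z = 30 mm, mouth flared to 66 mm at the top, outer diameter 76 mm; inner floor 6 mm above the bench. Origin at the centre of its underside on the bench, z up along the bore. For the smaller bottle.
- wide_holder: moulded grey round bottle holder fixed to the bench, an open cup 38 mm high with a flat foot: straight bore 65 mm across up to z = 30 mm, mouth flared to 77 mm at the top, outer diameter 87 mm; inner floor 6 mm above the bench. Origin at the centre of its underside on the bench, z up along the bore. For the larger bottle.
- dish_stand: fixed petri dish stand: dark steel base disc 86 mm across, 6 mm thick, four upright 6 mm rods, 35 mm from the centre at 45, 135, 225, 315 degrees from its own x axis, straight to z = 36 mm, then flared outward to z = 50 mm. Dishes go down between the rods; fingers pass between rods along its own x or y. Origin: centre of underside, z up; the first dish rests at z = 6 mm, the second at z = 20 mm.
- tube_rest: fixed wire tube rest, 89 x 80 mm: two zigzag wires 5 mm thick at its y = -28 and +28 mm, each with peaks (wire centre z = 30 mm) at x = -40, 0, 40 and valleys (z = 10 mm) at x = -20 and 20 mm. The tube lies along the rest's y across both wires at x = -20 or 20 mm, either end first, its origin then at z = 15 mm (axis 25); fingers go between the wires. Origin: centre of underside, z up.
Things that resemble listed ones, but are neither listed nor needed, are in the scene too. Leave any turquoise look-alike of the clear_bottle alone.

How it is judged:
By the outcome, as a careful person would: the job done as asked, in the order asked, and still so for the second after the job is handed in, with the robot touching nothing.
It also fails if it takes over 112 s, if anything falls off the work surface, if the arm or the gripper's body presses on something with over 40 N, if the wrist force passes 120 N, or if a joint passes its speed limit or range.

## Working session

There is one attempt and no reset: what is moved stays moved. The work goes in short steps, Python scripts to look and compute and a shell command to move; the robot and the scene stay as the last step left them, time stands still between calls to the robot, and variables do not carry over. Pictures are saved under pics/ and viewed, at most 17 in all, crops included, and the job is handed in when it is done.

```bash
mkdir -p pics; ls; python3 - <<'E'
from bench import arm
import cv2,numpy as np
for n in("scene","top"):
    d=arm.get_image(n); cv2.imwrite(f"pics/{n}0.png",cv2.resize(d["image"][:,:,::-1],(800,600),interpolation=cv2.INTER_CUBIC))
    np.save(n+"0.npy",d["image"])
    print(n,[d[k] for k in("fx","fy","cx","cy","xyz","rotation")])
print(arm.read_state())
E
```

```text
pics
scene [459.8497228200221, 459.8497228200221, 262.9696773391485, 194.93582835491085, array([-359.13094985,  974.65600295,  698.86598483]), array([-0.29432921,  0.79951535, -0.48881715,  0.18762547])]
top [414.99603170836644, 414.99603170836644, 253.4603180935893, 186.71310955635482, array([ 405.47864871,  -25.99715634, 1216.15809702]), array([-0.70124157,  0.70990608, -0.04272103,  0.04968423])]
{'clock': 0.1, 'joints': array([-9.61410078e-01,  3.85488798e-01,  6.73789571e-03, -4.10200867e-04,
       -1.19401202e+00, -2.58596056e-01]), 'joint_vel': array([-0.00013674,  0.0004654 ,  0.00189456,  0.0028067 , -0.00131394,
       -0.00135565]), 'joint_efforts': array([-3.80067795e-04, -3.93319094e+01,  1.88929653e+01,  4.19795841e+00,
       -2.57647087e-03,  4.02936820e-06]), 'position': array([ 214.61695439, -586.48270527,  255.31946787]), 'ee_rot': array([-1.74422608e-01,  9.84670377e-01,  9.72304622e-04, -2.40506902e-04]), 'contact_force': array([-0.01755596,  0.50815353,  1.23172011]), 'wrist_torque': array([0.04072192, 0.03118388, 0.00648942]), 'grasp_force': 0.0, 'gripper_width': 85.6774449667699}
```

View pics/top0.png

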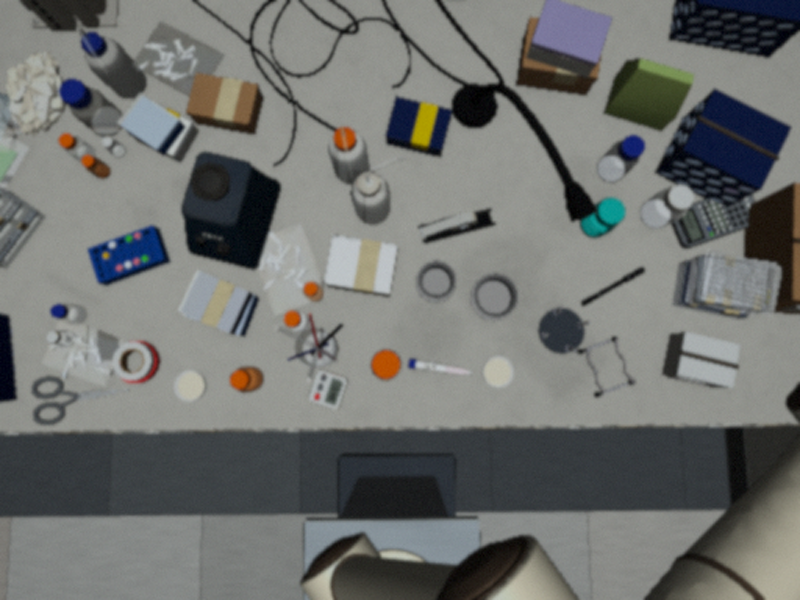

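View pics/scene0.png

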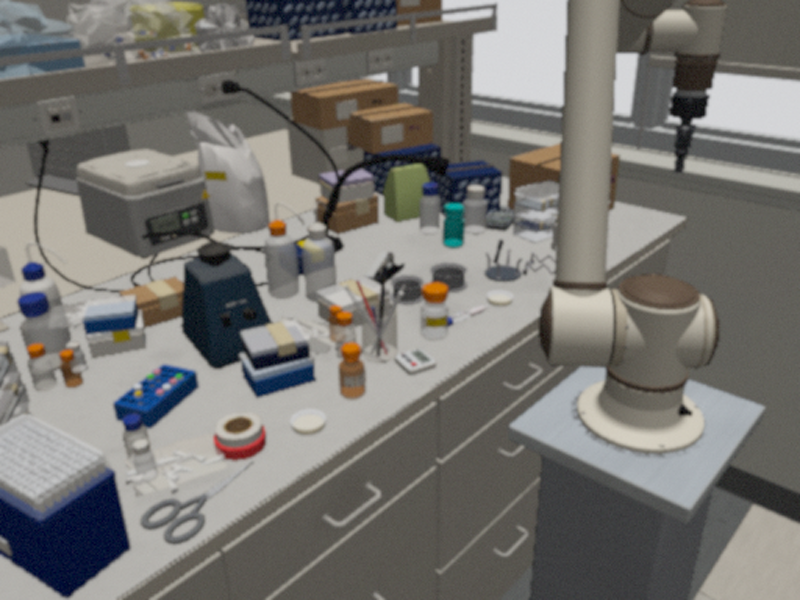

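The top view shows the amber cap at (240,379), the clear bottle at (386,365) and the dishes at (189,386) and (499,371). The tube is at (438,367), the holders at (436,281) and (494,296), the stand at (561,330) and the rest at (607,366). I'll zoom in for accuracy.

```bash
cat > h.py <<'E'
import numpy as np,cv2
from scipy.spatial.transform import Rotation as R
CAM={"scene":(459.85,262.97,194.936,[-359.131,974.656,698.866],[-0.29432921,0.79951535,-0.48881715,0.18762547]),
"top":(414.996,253.46,186.713,[405.479,-25.997,1216.158],[-0.70124157,0.70990608,-0.04272103,0.04968423])}
def unproj(u,v,z,n="top"):
    f,cx,cy,p,q=CAM[n]; d=R.from_quat(q).apply([(u-cx)/f,(v-cy)/f,1]); p=np.array(p)
    return p+d*(z-p[2])/d[2]
def proj(P,n="top"):
    f,cx,cy,p,q=CAM[n]; c=R.from_quat(q).inv().apply(np.array(P,float)-p); return c[...,:2]/c[...,2:]*f+[cx,cy]
def crop(im,u0,v0,w,h,s,name):
    c=cv2.resize(im[v0:v0+h,u0:u0+w,::-1],None,fx=s,fy=s,interpolation=cv2.INTER_CUBIC)
    for u in range(u0-u0%10+10,u0+w,10): cv2.line(c,(int((u-u0+.5)*s),0),(int((u-u0+.5)*s),4),(0,0,255),1); cv2.putText(c,str(u),(int((u-u0)*s)-8,14),0,.35,(0,0,255),1)
    for v in range(v0-v0%10+10,v0+h,10): cv2.line(c,(0,int((v-v0+.5)*s)),(4,int((v-v0+.5)*s)),(0,0,255),1); cv2.putText(c,str(v),(6,int((v-v0)*s)+6),0,.35,(0,0,255),1)
    cv2.imwrite(name,c)
E
python3 - <<'E'
from h import *
t=np.load("top0.npy")
crop(t,258,165,156,100,5,"pics/c1.png")
crop(t,104,165,156,100,5,"pics/c2.png")
E
```

```text
(no output)
```

View pics/c1.png

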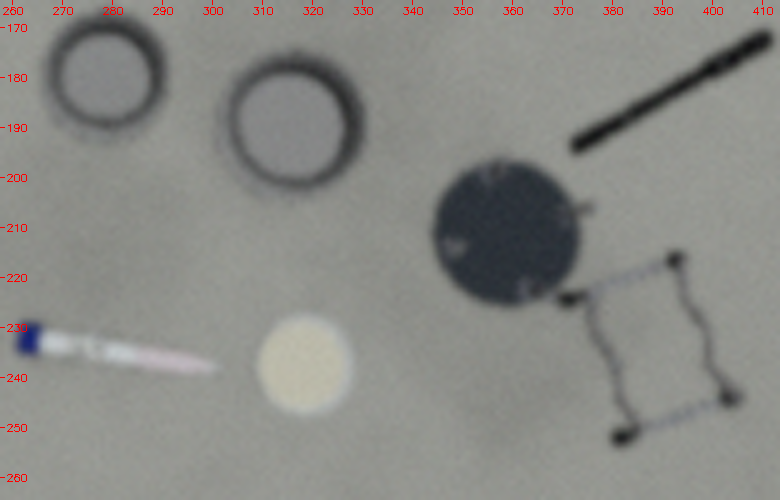

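View pics/c2.png

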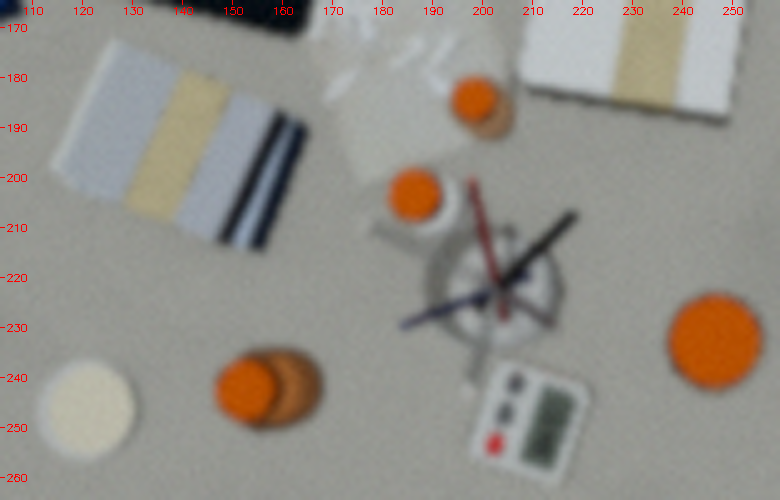

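```bash
cat > fit.py <<'E'
from h import *
from scipy.optimize import differential_evolution as DE
from scipy.ndimage import map_coordinates as mc
t=np.load("top0.npy"); g=cv2.GaussianBlur(t.min(2).astype(float),(0,0),.6)
def c1(x,y,z): return unproj(258+x/5-.5,165+y/5-.5,z)[:2].round(1)
def c2(x,y,z): return unproj(104+x/5-.5,165+y/5-.5,z)[:2].round(1)
print("clear",c2(715,341,105),"amber",c2(248,390,95),"dishL",c2(86,410,14),"dishR",c1(305,365,14))
print("narrow mouth",c1(107,73,38),"floor",c1(106,80,6),"wide mouth",c1(295,122,38),"floor",c1(290,131,6))
print("stand",c1(507,232,6)); a,b=c1(18,339,9.5),c1(215,366,9.5); print("tube",a,b,(a+b)/2,np.linalg.norm(a-b))
for z in(0,10,30): print("restcorners",z,[c1(*p,z).tolist() for p in((675,260),(568,299),(622,438),(731,398))])
def tr(P,p): c,s=np.cos(p[2]),np.sin(p[2]); return np.c_[p[0]+c*P[:,0]-s*P[:,1],p[1]+s*P[:,0]+c*P[:,1],P[:,2]]
xs=np.linspace(-40,40,81); zz=np.interp(xs,[-40,-20,0,20,40],[30,10,30,10,30])
W=np.vstack([np.c_[xs,0*xs+y,zz] for y in(-28,28)])
def samp(P): q=proj(P); return mc(g,[q[:,1],q[:,0]],order=1)
c0=c1(649,349,10)
r=DE(lambda p:np.minimum(samp(tr(W,p)),140).mean(),[(c0[0]-15,c0[0]+15),(c0[1]-15,c0[1]+15),(-1.2,1.2)],seed=1); print("rest",r.x,r.fun)
r2=DE(lambda p:np.minimum(samp(tr(W,p)),140).mean(),[(c0[0]-15,c0[0]+15),(c0[1]-15,c0[1]+15),(-.1,.6)],seed=2); print("rest2",r2.x,r2.fun)
s=c1(507,232,6)
for k,(x,y) in enumerate([(497,172),(453,246),(527,288),(583,210)]):
    p=c1(x,y,47)-s; print("rod",np.hypot(*p),np.degrees(np.arctan2(p[1],p[0])))
im=t.copy()
big=cv2.resize(im[190:260,330:412,::-1],None,fx=8,fy=8,interpolation=cv2.INTER_CUBIC)
for q in proj(tr(W,r.x)): cv2.circle(big,(int((q[0]-330+.5)*8),int((q[1]-190+.5)*8)),0,(0,0,255),2)
cv2.imwrite("pics/rest.png",big)
E
python3 fit.py
```

```text
clear [428.5   4.1] amber [405.5 255.4] dishL [395.1 368.9] dishR [ 414.2 -200.1]
narrow mouth [581.6 -88.5] floor [582.2 -89.5] wide mouth [ 551.9 -195.3] floor [ 550.6 -196.8]
stand [ 489.7 -321.1]
tube [431.1 -35.6] [ 414.3 -148.9] [422.7  -92.25] 114.53877072851796
restcorners 0 [[472.6, -419.6], [450.7, -356.3], [370.3, -383.5], [392.5, -447.5]]
restcorners 10 [[472.0, -416.4], [450.3, -353.5], [370.6, -380.5], [392.6, -444.0]]
restcorners 30 [[470.9, -409.9], [449.5, -348.1], [371.2, -374.6], [392.8, -437.1]]
rest [ 4.21361853e+02 -3.99151223e+02  3.14693139e-01] 111.27298074338177
rest2 [ 4.21361733e+02 -3.99150443e+02  3.14408984e-01] 111.27289919292592
rod 34.14703501037826 24.388408719763994
rod 41.88615523057711 104.23530154200569
rod 34.40058139043581 179.66688875607855
rod 34.39825576973343 -74.83253412939773
```

View pics/rest.png

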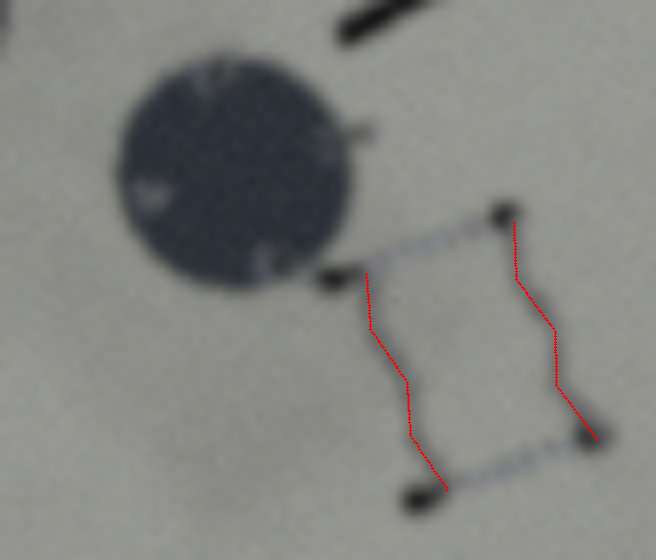

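Rest fit: (421,-399), yaw 18°. Stand: (490,-321), with finger passages at about -30°. I'll use one yaw ψ=60° for the bottles and dishes.

```bash
cat > go.py <<'E'
# python3 go.py x y z psi : remaining shift in tool axes (mm) from current pose, after turning to psi(deg)
import sys; from h import *; from bench import arm
s=arm.read_state(); r=R.from_quat(s["ee_rot"]); M=r.as_matrix()
x,y,z,p=map(float,sys.argv[1:5]); T=R.from_euler("z",p,True)*R.from_euler("y",180,True)
print("pos",s["position"].round(1),"psi",round(np.degrees(np.arctan2(-M[0,1],M[1,1])),2),"turn(deg, tool)",(r.inv()*T).as_rotvec(True).round(2),"tilt",np.degrees(np.arccos(-M[2,2])).round(2))
print("shift in target tool axes",T.inv().apply(np.array([x,y,z])-s["position"]).round(1),"F",s["contact_force"].round(1),"w",round(s["gripper_width"],1),"t",round(s["clock"],1))
E
python3 -m pendant '[[0,0,-0.01,0,0,-8,0.085],[0,0,-0.01,0,0,-8,0.085],[0,0,-0.01,0,0,-8,0.085],[0,0,-0.01,0,0,-8,0.085],[0,0,-0.01,0,0,-8,0.085]]'
python3 go.py 420 -150 306 60; python3 go.py 405 255 306 60
```

```text
clock: 0.6
position: [214.7, -586.6, 306.0]
ee_rot: [-0.503, 0.864, 0.001, 0.0]
contact_force: [0.0, -0.6, -0.4]
gripper_width: 84.9
grasp_force: 0.0
pos [ 214.7 -586.6  306. ] psi 60.42 turn(deg, tool) [0.06 0.05 0.42] tilt 0.08
shift in target tool axes [-480.8   40.5    0. ] F [ 0.  -0.6 -0.4] w 84.9 t 0.6
pos [ 214.7 -586.6  306. ] psi 60.42 turn(deg, tool) [0.06 0.05 0.42] tilt 0.08
shift in target tool axes [-824.  256.    0.] F [ 0.  -0.6 -0.4] w 84.9 t 0.6
```

```bash
python3 -m pendant '[[-0.0437,0.0037,0,0,0,0.4,0.085],[-0.0437,0.0037,0,0,0,0,0.085],[-0.0437,0.0037,0,0,0,0,0.085],[-0.0437,0.0037,0,0,0,0,0.085],[-0.0437,0.0037,0,0,0,0,0.085],[-0.0437,0.0037,0,0,0,0,0.085],[-0.0437,0.0037,0,0,0,0,0.085],[-0.0437,0.0037,0,0,0,0,0.085],[-0.0437,0.0037,0,0,0,0,0.085],[-0.0437,0.0037,0,0,0,0,0.085],[-0.0437,0.0037,0,0,0,0,0.085]]' >/dev/null
python3 -m pendant '[[-0.0381,0.0239,0,0,0,0,0.085],[-0.0381,0.0239,0,0,0,0,0.085],[-0.0381,0.0239,0,0,0,0,0.085],[-0.0381,0.0239,0,0,0,0,0.085],[-0.0381,0.0239,0,0,0,0,0.085],[-0.0381,0.0239,0,0,0,0,0.085],[-0.0381,0.0239,0,0,0,0,0.085],[-0.0381,0.0239,0,0,0,0,0.085],[-0.0381,0.0239,0,0,0,0,0.085],[0,0,0,0,0,0,0.085]]' 
python3 go.py 405.5 255.4 98 60
```

```text
clock: 2.7
position: [409.0, 257.4, 305.3]
ee_rot: [-0.5, 0.866, 0.0, -0.0]
contact_force: [-0.8, -0.7, -0.7]
gripper_width: 84.5
grasp_force: 0.0
pos [409.  257.4 305.3] psi 59.97 turn(deg, tool) [ 0.02 -0.04 -0.03] tilt 0.04
shift in target tool axes [  3.5   2.  207.3] F [-0.8 -0.7 -0.7] w 84.5 t 2.7
```

```bash
python3 -m pendant '[[0.003,0.002,0.04,0,0,0,0.07],[0,0,0.04,0,0,0,0.07],[0,0,0.04,0,0,0,0.07],[0,0,0.03,0,0,0,0.07],[0,0,0,0,0,0,0.07]]' >/dev/null
python3 go.py 405.5 255.4 98 60
python3 - <<'E'
from h import *; from bench import arm
a=arm.get_image("top")["image"]; b=arm.get_image("scene")["image"]
A=a[200:270,110:200,::-1]; q=proj([405,255,80],"scene").astype(int); print(q)
B=b[q[1]-35:q[1]+35,q[0]-45:q[0]+45,::-1]
cv2.imwrite("pics/am.png",cv2.resize(np.hstack([A,B]),None,fx=4.4,fy=4.4,interpolation=cv2.INTER_CUBIC))
E
```

```text
pos [403.7 248.9 152.4] psi 59.62 turn(deg, tool) [ 0.15 -0.59 -0.38] tilt 0.61
shift in target tool axes [-6.5  1.7 54.4] F [-0.2  0.4 -0.8] w 69.8 t 3.2
[225 225]
```

View pics/am.png

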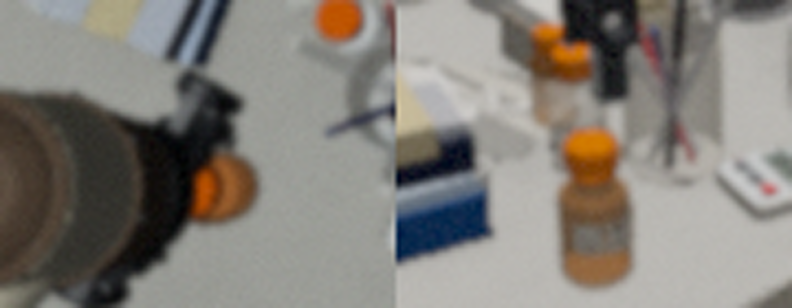

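The top crop shows the gripper over the amber bottle, with one finger behind it. The scene crop shows the bottle upright below the fingertips. The pose reads about 6 mm off, so I'll let it settle.

```bash
python3 -m pendant '[[0,0,0,0,0,0,0.07],[0,0,0,0,0,0,0.07]]' >/dev/null
python3 go.py 405.5 255.4 98 60; python3 -c "
from h import *
for t in [(373,266,130),(434,231,130),(405.5,255.4,95)]: print(proj(t,'scene'),proj(t))"
```

```text
pos [406.8 252.5 158.2] psi 59.7 turn(deg, tool) [-0.05  0.22 -0.3 ] tilt 0.23
shift in target tool axes [-1.9  2.5 60.2] F [ 0.4  0.1 -0.8] w 69.9 t 3.5
[230.05351242 214.69875527] [145.37470505 255.23027301]
[222.90673993 202.55401795] [159.27831971 231.3980294 ]
[224.63054766 220.95159787] [153.08960776 242.48771198]
```

```bash
for i in 1 2 3; do python3 -m pendant '[[0,0,0,0,0,0,0.07]]' >/dev/null
python3 go.py 405.5 255.4 98 60; done
```

```text
pos [406.4 252.3 157.7] psi 59.7 turn(deg, tool) [-0.03  0.17 -0.3 ] tilt 0.17
shift in target tool axes [-2.2  2.4 59.7] F [-0.4 -0.5 -0.8] w 70.0 t 3.6
pos [406.2 252.  157.2] psi 59.7 turn(deg, tool) [-0.02  0.1  -0.3 ] tilt 0.1
shift in target tool axes [-2.6  2.3 59.2] F [0.1 1.  0.2] w 69.9 t 3.7
pos [406.  251.9 156.7] psi 59.7 turn(deg, tool) [-0.01  0.05 -0.3 ] tilt 0.05
shift in target tool axes [-2.8  2.2 58.7] F [ 0.6 -0.5 -0. ] w 70.2 t 3.8
```

```bash
python3 -m pendant '[[-0.003,0.002,0.015,0,0,0,0.07],[0,0,0.015,0,0,-0.3,0.07],[0,0,0.015,0,0,0,0.07],[0,0,0.010,0,0,0,0.07],[0,0,0.003,0,0,0,0.07],[0,0,0,0,0,0,0.07],[0,0,0,0,0,0,0.07],[0,0,0,0,0,0,0.07]]' >/dev/null
python3 go.py 405.5 255.4 98 60
```

```text
pos [406.1 255.7  99. ] psi 60.01 turn(deg, tool) [-0.02  0.08  0.01] tilt 0.08
shift in target tool axes [0.6 0.3 1. ] F [ 1.1  0.5 -0. ] w 70.0 t 4.6
```

Aligned. Close, check, and lift.

```bash
python3 -m pendant '[[0,0,0,0,0,0,0.05],[0,0,0,0,0,0,0.035],[0,0,0,0,0,0,0.02],[0,0,0,0,0,0,0.02],[0,0,0,0,0,0,0.02],[0,0,0,0,0,0,0.02],[0,0,0,0,0,0,0.02]]'
python3 -m pendant '[[0,0,-0.005,0,0,0,0.02],[0,0,-0.02,0,0,0,0.02],[0,0,-0.04,0,0,0,0.02],[0,0,-0.04,0,0,0,0.02],[0,0,-0.04,0,0,0,0.02],[0,0,-0.04,0,0,0,0.02],[0,0,-0.02,0,0,0,0.02],[0,0,0,0,0,0,0.02]]' 
python3 go.py 582 -89 310 60
```

```text
clock: 5.3
position: [406.1, 255.8, 99.0]
ee_rot: [-0.5, 0.866, 0.0, 0.001]
contact_force: [-1.5, 1.0, 6.0]
gripper_width: 31.5
grasp_force: 59.5
clock: 6.1
position: [406.6, 256.1, 306.4]
ee_rot: [-0.5, 0.866, 0.001, 0.003]
contact_force: [0.5, 0.5, -1.0]
gripper_width: 32.0
grasp_force: 59.7
pos [406.6 256.1 306.4] psi 60.0 turn(deg, tool) [-0.08  0.38  0.  ] tilt 0.39
shift in target tool axes [ 211.2 -324.5   -3.6] F [ 0.5  0.5 -1. ] w 32.0 t 6.1
```

```bash
python3 -m pendant '[[0.008,-0.0123,0,0,0,0,0.02],[0.016,-0.0246,0,0,0,0,0.02],[0.021,-0.0323,0,0,0,0,0.02],[0.021,-0.0323,0,0,0,0,0.02],[0.021,-0.0323,0,0,0,0,0.02],[0.021,-0.0323,0,0,0,0,0.02],[0.021,-0.0323,0,0,0,0,0.02],[0.021,-0.0323,0,0,0,0,0.02],[0.021,-0.0323,0,0,0,0,0.02],[0.021,-0.0323,0,0,0,0,0.02],[0.014,-0.0215,0,0,0,0,0.02],[0.006,-0.009,0,0,0,0,0.02]]' >/dev/null
python3 -m pendant '[[0,0,0.02,0,0,0,0.02],[0,0,0.03,0,0,0,0.02],[0,0,0.04,0,0,0,0.02],[0,0,0.03,0,0,0,0.02],[0,0,0.02,0,0,0,0.02],[0,0,0.005,0,0,0,0.02],[0,0,0,0,0,0,0.02],[0,0,0,0,0,0,0.02]]'
python3 go.py 582 -89 105 60
python3 - <<'E'
from h import *; from bench import arm
a=arm.get_image("top")["image"]; b=arm.get_image("scene")["image"]
p=proj([582,-89,60]).astype(int); q=proj([582,-89,70],"scene").astype(int); print(p,q)
f=lambda I,q:I[q[1]-35:q[1]+35,q[0]-45:q[0]+45,::-1]
cv2.imwrite("pics/am2.png",cv2.resize(np.hstack([f(a,p),f(b,q)]),None,fx=4.4,fy=4.4,interpolation=cv2.INTER_CUBIC))
E
```

```text
clock: 8.1
position: [582.4, -91.1, 159.2]
ee_rot: [-0.5, 0.866, -0.0, 0.001]
contact_force: [-0.0, -0.1, -0.3]
gripper_width: 31.9
grasp_force: 59.8
pos [582.4 -91.1 159.2] psi 60.03 turn(deg, tool) [-0.08  0.03  0.03] tilt 0.09
shift in target tool axes [-1.6  1.4 54.2] F [-0.  -0.1 -0.3] w 31.9 t 8.1
[279 177] [260 171]
```

View pics/am2.png

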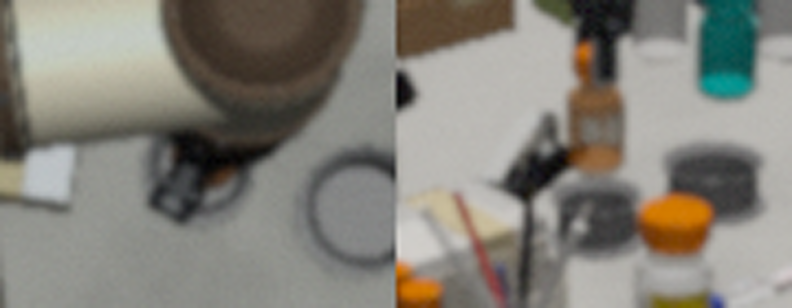

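The scene crop shows the amber bottle upright in the gripper, just above the narrow holder mouth at about (598,195). I'll cross-check the holder positions in the scene camera.

```bash
python3 -c "
from h import *
for t in [(582,-89,38),(551.3,-196,38),(582.4,-91.1,62)]: print(proj(t,'scene'),proj(t))"
python3 -m pendant '[[-0.002,0.001,0.015,0,0,0,0.02],[0,0,0.012,0,0,0,0.02],[0,0,0,0,0,0,0.02],[0,0,0,0,0,0,0.02],[0,0,0,0,0,0,0.02]]' >/dev/null;python3 go.py 582 -89 105 60
```

```text
[260.62233433 179.71487241] [279.07103296 178.95562491]
[287.16761923 172.1242924 ] [316.75373071 189.09503229]
[260.83787757 173.04880345] [280.24709189 177.53435663]
pos [582.5 -88.9 132. ] psi 60.01 turn(deg, tool) [-0.07  0.03  0.01] tilt 0.08
shift in target tool axes [ 0.3  0.4 27. ] F [ 0.7  0.9 -0.6] w 31.6 t 8.7
```

Both cameras agree. Lower into the bore, gently at the end.

```bash
python3 -m pendant '[[0,0,0.01,0,0,0,0.02],[0,0,0.008,0,0,0,0.02],[0,0,0.004,0,0,0,0.02],[0,0,0.002,0,0,0,0.02],[0,0,0,0,0,0,0.02],[0,0,0,0,0,0,0.02]]' ;python3 -m pendant '[[0,0,0.002,0,0,0,0.02],[0,0,0,0,0,0,0.02],[0,0,0,0,0,0,0.02]]';python3 go.py 582 -89 105 60
```

```text
clock: 9.3
position: [582.2, -88.9, 107.4]
ee_rot: [-0.5, 0.866, -0.0, 0.0]
contact_force: [-0.2, 0.3, -1.2]
gripper_width: 31.6
grasp_force: 59.8
clock: 9.6
position: [582.0, -88.9, 105.4]
ee_rot: [-0.5, 0.866, -0.0, 0.0]
contact_force: [0.3, -0.4, -1.3]
gripper_width: 31.4
grasp_force: 59.8
pos [582.  -88.9 105.4] psi 60.0 turn(deg, tool) [-0.01  0.   -0.  ] tilt 0.01
shift in target tool axes [ 0.1 -0.   0.4] F [ 0.3 -0.4 -1.3] w 31.4 t 9.6
```

```bash
python3 -m pendant '[[0,0,0.001,0,0,0,0.02],[0,0,0,0,0,0,0.02],[0,0,0,0,0,0,0.02]]' | grep -E "pos|contact"; python3 -m pendant '[[0,0,0.001,0,0,0,0.02],[0,0,0,0,0,0,0.02],[0,0,0,0,0,0,0.02]]'| grep -E "pos|contact"
```

```text
position: [582.3, -88.9, 105.1]
contact_force: [-1.6, -0.1, 5.5]
position: [582.4, -88.8, 105.0]
contact_force: [-3.7, 1.2, 8.6]
```

The bottle is on the holder floor. Release and retreat.

```bash
python3 -m pendant '[[0,0,0,0,0,0,0.035],[0,0,0,0,0,0,0.045],[0,0,0,0,0,0,0.06],[0,0,0,0,0,0,0.075],[0,0,0,0,0,0,0.075],[0,0,-0.01,0,0,0,0.075],[0,0,-0.03,0,0,0,0.08],[0,0,-0.04,0,0,0,0.08],[0,0,-0.03,0,0,0,0.08],[0,0,0,0,0,0,0.08]]' |grep -E "pos|grip"; python3 go.py 428.5 4.1 215 60; python3 - <<'E'
from h import *; from bench import arm
b=arm.get_image("scene")["image"]
crop(b,200,120,150,100,5,"pics/s3.png")
E
```

```text
position: [584.9, -89.0, 219.7]
gripper_width: 80.0
pos [584.9 -89.  219.7] psi 60.05 turn(deg, tool) [-0.6   0.32  0.05] tilt 0.68
shift in target tool axes [ -2.5 182.    4.7] F [-0.5  1.  -0.2] w 80.0 t 11.2
```

View pics/s3.png

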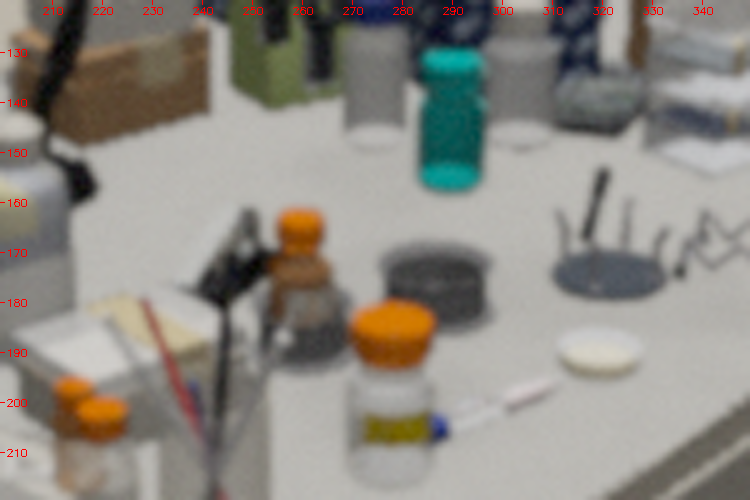

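The amber bottle stands upright in the narrow holder, cap at (260,165). Next is the clear bottle.

```bash
python3 -m pendant '[[0,0.015,0,0,0,0,0.08],[0,0.035,0,0,0,0,0.08],[0,0.042,0,0,0,0,0.08],[0,0.042,0,0,0,0,0.08],[-0.001,0.03,0.01,0,0,0,0.08],[-0.001,0.015,0.015,0,0,0,0.08],[0,0.003,0.02,0,0,0,0.08],[0,0,0.02,0,0,0,0.08],[0,0,0,0,0,0,0.08],[0,0,0,0,0,0,0.08],[0,0,0,0,0,0,0.08]]' |grep -E "pos|grip"; python3 go.py 428.5 4.1 106 60
```

```text
position: [426.0, 3.9, 149.0]
gripper_width: 80.1
pos [426.    3.9 149. ] psi 60.0 turn(deg, tool) [-0.05  0.05 -0.  ] tilt 0.07
shift in target tool axes [-1.4 -2.  43. ] F [ 0.1 -0.1  0.2] w 80.1 t 12.3
```

```bash
python3 -m pendant '[[-0.001,-0.002,0.015,0,0,0,0.08],[0,0,0.015,0,0,0,0.08],[0,0,0.010,0,0,0,0.08],[0,0,0.003,0,0,0,0.08],[0,0,0,0,0,0,0.08],[0,0,0,0,0,0,0.08],[0,0,0,0,0,0,0.06],[0,0,0,0,0,0,0.045],[0,0,0,0,0,0,0.035],[0,0,0,0,0,0,0.035],[0,0,0,0,0,0,0.035],[0,0,0,0,0,0,0.035]]'; python3 go.py 428.5 4.1 106 60
```

```text
clock: 13.55
position: [428.1, 3.9, 106.3]
ee_rot: [-0.5, 0.866, -0.0, 0.001]
contact_force: [-1.7, 1.7, 5.5]
gripper_width: 47.1
grasp_force: 61.2
pos [428.1   3.9 106.3] psi 60.02 turn(deg, tool) [-0.05  0.05  0.02] tilt 0.07
shift in target tool axes [-0.4 -0.3  0.3] F [-1.7  1.7  5.5] w 47.1 t 13.6
```

```bash
python3 -m pendant '[[0,0,-0.005,0,0,0,0.035],[0,0,-0.02,0,0,0,0.035],[0,0,-0.04,0,0,0,0.035],[0,0,-0.035,0,0,0,0.035],[0,0,-0.02,0,0,0,0.035],[0,0,-0.005,0,0,0,0.035],[0,0,0,0,0,0,0.035]]'; python3 go.py 551.3 -196 112.3 60
```

```text
clock: 14.25
position: [427.4, 3.7, 230.4]
ee_rot: [-0.5, 0.866, 0.0, 0.0]
contact_force: [-0.1, 0.2, -2.2]
gripper_width: 47.4
grasp_force: 62.2
pos [427.4   3.7 230.4] psi 59.98 turn(deg, tool) [-0.01  0.05 -0.02] tilt 0.05
shift in target tool axes [ 111.  -207.2  118.1] F [-0.1  0.2 -2.2] w 47.4 t 14.2
```

```bash
python3 -m pendant '[[0.007,-0.0131,0,0,0,0,0.035],[0.014,-0.026,0,0,0,0,0.035],[0.018,-0.0336,0,0,0,0,0.035],[0.018,-0.0336,0,0,0,0,0.035],[0.018,-0.0336,0,0,0,0,0.035],[0.016,-0.03,0.01,0,0,0,0.035],[0.012,-0.0224,0.02,0,0,0,0.035],[0.006,-0.0112,0.02,0,0,0,0.035],[0.002,-0.0037,0.016,0,0,0,0.035],[0,0,0.008,0,0,0,0.035],[0,0,0,0,0,0,0.035],[0,0,0,0,0,0,0.035]]'; python3 go.py 551.3 -196 112.3 60
```

```text
clock: 15.45
position: [551.5, -195.7, 156.1]
ee_rot: [-0.5, 0.866, 0.0, -0.0]
contact_force: [-0.8, 0.2, -0.9]
gripper_width: 47.5
grasp_force: 62.3
pos [ 551.5 -195.7  156.1] psi 60.04 turn(deg, tool) [ 0.03 -0.03  0.04] tilt 0.04
shift in target tool axes [ 0.3 -0.  43.8] F [-0.8  0.2 -0.9] w 47.5 t 15.4
```

```bash
python3 -m pendant '[[0,0,0.012,0,0,0,0.035],[0,0,0.014,0,0,0,0.035],[0,0,0.01,0,0,0,0.035],[0,0,0.004,0,0,0,0.035],[0,0,0.002,0,0,0,0.035],[0,0,0,0,0,0,0.035],[0,0,0,0,0,0,0.035]]'|grep -E "pos|cont"; python3 -m pendant '[[0,0,0.002,0,0,0,0.035],[0,0,0,0,0,0,0.035],[0,0,0,0,0,0,0.035]]'|grep -E "pos|cont";
```

```text
position: [552.0, -196.1, 114.8]
contact_force: [0.3, -0.2, -1.0]
position: [551.6, -196.0, 112.4]
contact_force: [0.5, -0.0, -1.5]
```

```bash
for i in 1 2; do python3 -m pendant '[[0,0,0.001,0,0,0,0.035],[0,0,0,0,0,0,0.035],[0,0,0,0,0,0,0.035]]'|grep -E "pos|cont"; done
```

```text
position: [551.7, -196.1, 112.3]
contact_force: [-2.1, 0.6, 6.6]
position: [551.8, -196.2, 112.3]
contact_force: [-2.9, 1.7, 11.3]
```

```bash
python3 -m pendant '[[0,0,0,0,0,0,0.05],[0,0,0,0,0,0,0.06],[0,0,0,0,0,0,0.075],[0,0,0,0,0,0,0.08],[0,0,0,0,0,0,0.08],[0,0,-0.01,0,0,0,0.08],[0,0,-0.025,0,0,0,0.08],[0,0,-0.035,0,0,0,0.08],[0,0,-0.02,0,0,0,0.08],[0,0,0,0,0,0,0.08]]' |grep -E "pos|grip"; python3 go.py 414.2 -200.1 40 60
```

```text
position: [553.7, -196.5, 205.0]
gripper_width: 80.1
pos [ 553.7 -196.5  205. ] psi 60.04 turn(deg, tool) [-0.48  0.16  0.04] tilt 0.5
shift in target tool axes [ 72.9 119.  165. ] F [ 0.3 -0.1  0.9] w 80.1 t 18.1
```

```bash
python3 -m pendant '[[0.009,0.0146,0,0,0,0,0.075],[0.018,0.0293,0,0,0,0,0.075],[0.02,0.0326,0,0,0,0,0.075],[0.015,0.0244,0.01,0,0,0,0.075],[0.008,0.013,0.025,0,0,0,0.075],[0.003,0.005,0.035,0,0,0,0.075],[0,0,0.04,0,0,0,0.075],[0,0,0.02,0,0,0,0.075],[0,0,0.01,0,0,0,0.075],[0,0,0,0,0,0,0.075],[0,0,0,0,0,0,0.075],[0,0,0,0,0,0,0.075]]' |grep -E "pos|grip"; python3 go.py 414.2 -200.1 30 60;  python3 - <<'E'
from h import *; from bench import arm
b=arm.get_image("scene")["image"]
crop(b,230,120,150,100,5,"pics/s4.png"); print(proj([414.2,-200.1,14],"scene"))
E
```

```text
position: [413.1, -199.9, 61.5]
gripper_width: 74.9
pos [ 413.1 -199.9   61.5] psi 60.01 turn(deg, tool) [-0.15  0.06  0.01] tilt 0.16
shift in target tool axes [-0.4 -1.1 31.5] F [-0.5 -0.1  0.2] w 74.9 t 19.2
[319.80982353 188.72264814]
```

View pics/s4.png

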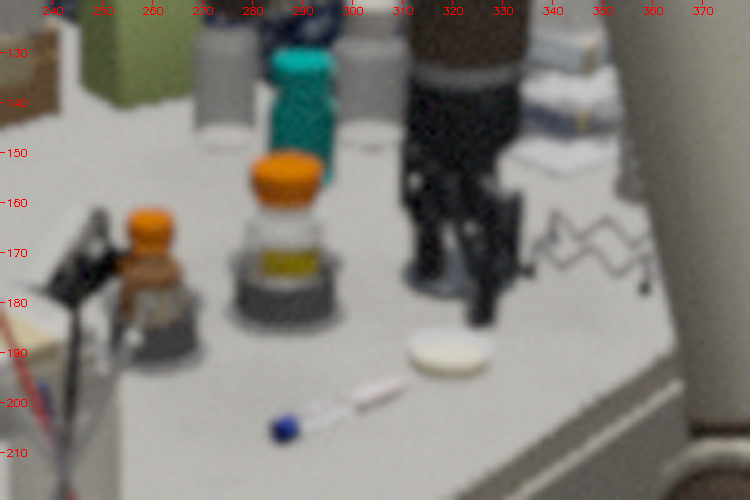

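The scene view shows both bottles standing in their holders and the dish at (319.7,190), as predicted. The near fingertip is at about (326,184.7). I'll check the tip height from that.

```bash
python3 -c "
from h import *
for z in (30,36,42,48): print(z,proj((377,-180,z),'scene'),proj((385,-185,z),'scene'))"
```

```text
30 [325.91841715 189.58997799] [324.74190511 188.39379711]
36 [326.00915196 187.94718331] [324.83005284 186.75759968]
42 [326.1002137  186.29846936] [324.91851648 185.11553817]
48 [326.19160414 184.64380411] [325.00729775 183.467581  ]
```

```bash
python3 -m pendant '[[0,-0.001,0.015,0,0,0,0.075],[0,0,0.012,0,0,0,0.075],[0,0,0.006,0,0,0,0.075],[0,0,0.003,0,0,0,0.075],[0,0,0.001,0,0,0,0.075],[0,0,0,0,0,0,0.075],[0,0,0,0,0,0,0.065],[0,0,0,0,0,0,0.058],[0,0,0,0,0,0,0.05],[0,0,0,0,0,0,0.05],[0,0,0,0,0,0,0.05],[0,0,0,0,0,0,0.05]]'; python3 go.py 414.2 -200.1 24 60
```

```text
clock: 20.5
position: [413.2, -200.3, 24.3]
ee_rot: [-0.5, 0.866, -0.0, 0.0]
contact_force: [-1.3, 0.6, 7.9]
gripper_width: 53.8
grasp_force: 62.1
pos [ 413.2 -200.3   24.3] psi 60.03 turn(deg, tool) [-0.04  0.01  0.03] tilt 0.04
shift in target tool axes [-0.7 -0.7  0.3] F [-1.3  0.6  7.9] w 53.8 t 20.5
```

```bash
python3 -m pendant '[[0,0,-0.005,0,0,0,0.05],[0,0,-0.02,0,0,0,0.05],[0,0,-0.035,0,0,0,0.05],[0,0,-0.025,0,0,0,0.05],[0,0,-0.01,0,0,0,0.05],[0,0,0,0,0,0,0.05],[0,0,0,0,0,0,0.05]]'; python3 go.py 489.7 -321.1 115 60
```

```text
clock: 21.2
position: [412.2, -200.1, 117.5]
ee_rot: [-0.5, 0.866, 0.001, -0.0]
contact_force: [-0.6, 0.5, -1.3]
gripper_width: 54.0
grasp_force: 63.2
pos [ 412.2 -200.1  117.5] psi 59.97 turn(deg, tool) [ 0.09 -0.01 -0.03] tilt 0.09
shift in target tool axes [  66.1 -127.6    2.5] F [-0.6  0.5 -1.3] w 54.0 t 21.2
```

```bash
python3 -m pendant '[[0.006,-0.0116,0,0,0,0,0.05],[0.012,-0.0232,0,0,0,0,0.05],[0.015,-0.029,0,0,0,0,0.05],[0.014,-0.027,0,0,0,0,0.05],[0.01,-0.0193,0,0,0,0,0.05],[0.006,-0.0116,0,0,0,0,0.05],[0.002,-0.005,0,0,0,0,0.05],[0,0,0,0,0,0,0.05],[0,0,0,0,0,0,0.05],[0,0,0.02,0,0,0,0.05],[0,0,0,0,0,0,0.05],[0,0,0,0,0,0,0.05]]'|grep pos; python3 go.py 489.7 -321.1 85 60;  python3 - <<'E'
from h import *; from bench import arm
s=arm.read_state()["position"]
b=arm.get_image("scene")["image"]; a=arm.get_image("top")["image"]
crop(b,290,130,80,60,5,"pics/x1.png"); crop(a,320,180,80,60,5,"pics/x2.png")
cv2.imwrite("pics/s5.png",np.hstack([cv2.imread("pics/x1.png"),cv2.imread("pics/x2.png")]))
print(s,proj([489.7,-321.1,6],"scene"),proj(s-[0,0,24],"scene"))
for yaw in(-30.5,):
  for k in range(4):
    t=np.radians(yaw+45+90*k); p=np.array([489.7+35*np.cos(t),-321.1+35*np.sin(t),6]); print(proj(p,"scene").round(1),proj(p+[0,0,30],"scene").round(1),proj(p).round(1),proj(p+[0,0,30]).round(1))
E
```

```text
position: [489.8, -319.3, 98.5]
pos [ 489.8 -319.3   98.5] psi 60.05 turn(deg, tool) [ 0.05 -0.02  0.05] tilt 0.05
shift in target tool axes [ 1.6 -0.8 13.5] F [0.4 0.2 0.5] w 54.1 t 22.4
[ 489.83711431 -319.326774     98.50005783] [321.49634677 173.67843294] [322.04696151 156.39149128]
[312.5 172. ] [312.8 164.5] [355.4 199.4] [357.8 198.3]
[318.2 177.3] [318.5 169.7] [347.4 214.1] [349.6 213.4]
[330.6 175.3] [331.1 167.7] [362.5 222.5] [365.1 222.1]
[324.7 170.2] [325.1 162.7] [370.4 207.8] [373.3 206.9]
```

View pics/s5.png

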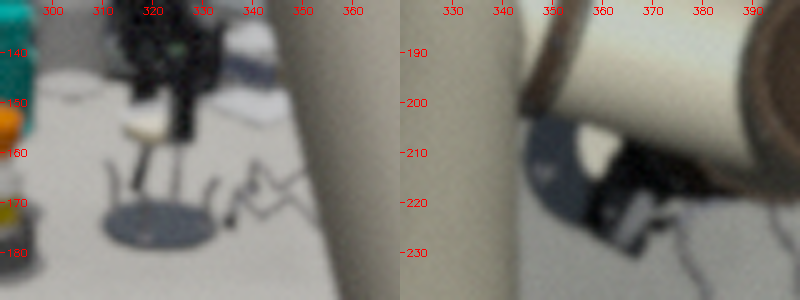

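The held dish is level above the stand, and the rods sit where predicted (base centre at 321.7,174.5). Lowering.

```bash
python3 -m pendant '[[0.0016,-0.0008,0.01,0,0,0,0.05],[0,0,0.01,0,0,0,0.05],[0,0,0,0,0,0,0.05],[0,0,0,0,0,0,0.05],[0,0,0,0,0,0,0.05]]'|grep -E "pos|cont"; python3 -m pendant '[[0,0,0.01,0,0,0,0.05],[0,0,0.012,0,0,0,0.05],[0,0,0.01,0,0,0,0.05],[0,0,0.007,0,0,0,0.05],[0,0,0.004,0,0,0,0.05],[0,0,0,0,0,0,0.05],[0,0,0,0,0,0,0.05]]'|grep -E "pos|cont"; python3 go.py 489.7 -321.1 30.3 60
```

```text
position: [490.2, -321.8, 78.4]
contact_force: [0.9, 0.4, 0.5]
position: [490.3, -321.8, 35.4]
contact_force: [0.3, 0.3, -0.3]
pos [ 490.3 -321.8   35.4] psi 60.01 turn(deg, tool) [-0.02 -0.    0.01] tilt 0.02
shift in target tool axes [-0.3  0.9  5.1] F [ 0.3  0.3 -0.3] w 54.2 t 23.7
```

```bash
python3 -m pendant '[[0,0.0005,0.002,0,0,0,0.05],[0,0,0.002,0,0,0,0.05],[0,0,0,0,0,0,0.05],[0,0,0,0,0,0,0.05]]'|grep -E "pos|cont"; for i in 1 2; do python3 -m pendant '[[0,0,0.001,0,0,0,0.05],[0,0,0,0,0,0,0.05],[0,0,0,0,0,0,0.05]]'|grep -E "pos|cont";done
```

```text
position: [489.7, -321.5, 31.4]
contact_force: [0.3, 0.7, 0.7]
position: [489.7, -321.5, 30.4]
contact_force: [-0.1, 0.4, 0.0]
position: [489.8, -321.5, 30.3]
contact_force: [-2.3, 0.3, 5.6]
```

```bash
python3 -m pendant '[[0,0,0,0,0,0,0.058],[0,0,0,0,0,0,0.064],[0,0,0,0,0,0,0.07],[0,0,0,0,0,0,0.07],[0,0,-0.005,0,0,0,0.07],[0,0,-0.015,0,0,0,0.07],[0,0,-0.035,0,0,0,0.07],[0,0,-0.045,0,0,0,0.07],[0,0,-0.045,0,0,0,0.07],[0,0,-0.045,0,0,0,0.07],[0,0,-0.045,0,0,0,0.07],[0,0,-0.02,0,0,0,0.07]]'|grep -E "pos|cont|grip";python3 go.py 395.1 368.9 280 60
```

```text
position: [490.7, -322.2, 290.2]
contact_force: [0.1, 0.0, 0.4]
gripper_width: 70.0
pos [ 490.7 -322.2  290.2] psi 60.03 turn(deg, tool) [-0.51  0.03  0.03] tilt 0.51
shift in target tool axes [-550.7  428.4   10.2] F [0.1 0.  0.4] w 70.0 t 25.9
```

```bash
python3 -m pendant '[[-0.017,0.0132,0,0,0,0,0.075],[-0.036,0.028,0,0,0,0,0.075],[-0.036,0.028,0,0,0,0,0.075],[-0.036,0.028,0,0,0,0,0.075],[-0.036,0.028,0,0,0,0,0.075],[-0.036,0.028,0,0,0,0,0.075],[-0.036,0.028,0,0,0,0,0.075],[-0.036,0.028,0,0,0,0,0.075],[-0.036,0.028,0,0,0,0,0.075],[-0.036,0.028,0,0,0,0,0.075],[-0.036,0.028,0,0,0,0,0.075],[-0.036,0.028,0,0,0,0,0.075]]' >/dev/null;  python3 -m pendant '[[-0.036,0.028,0,0,0,0,0.075],[-0.036,0.028,0,0,0,0,0.075],[-0.036,0.028,0.01,0,0,0,0.075],[-0.022,0.0172,0.025,0,0,0,0.075],[-0.007,0.0054,0.035,0,0,0,0.075],[0,0,0.04,0,0,0,0.075],[0,0,0.04,0,0,0,0.075],[0,0,0.03,0,0,0,0.075],[0,0,0.01,0,0,0,0.075],[0,0,0,0,0,0,0.075],[0,0,0,0,0,0,0.075],[0,0,0,0,0,0,0.075]]'|grep -E "pos|cont|grip"; python3 -m pendant '[[0,0,0,0,0,0,0.075],[0,0,0,0,0,0,0.075],[0,0,0,0,0,0,0.075]]' >/dev/null; python3 go.py 395.1 368.9 60 60;  python3 - <<'E'
from h import *; from bench import arm
b=arm.get_image("scene")["image"]; a=arm.get_image("top")["image"]
q=proj([395.1,368.9,14],"scene"); p=proj([395.1,368.9,14]);print(q,p)
q=q.astype(int);p=p.astype(int)
crop(b,q[0]-40,q[1]-40,80,60,5,"pics/x1.png"); crop(a,p[0]-40,p[1]-30,80,60,5,"pics/x2.png")
cv2.imwrite("pics/s6.png",np.hstack([cv2.imread("pics/x1.png"),cv2.imread("pics/x2.png")]))
E
```

```text
position: [395.0, 369.8, 96.3]
contact_force: [0.1, -0.7, 0.7]
gripper_width: 75.1
pos [394.3 368.9  94.9] psi 60.0 turn(deg, tool) [ 0.    0.06 -0.  ] tilt 0.06
shift in target tool axes [-0.4 -0.7 34.9] F [-0.1 -0.9 -0.2] w 74.9 t 28.6
[197.18520413 267.53233547] [120.71043189 246.51253765]
```

View pics/s6.png

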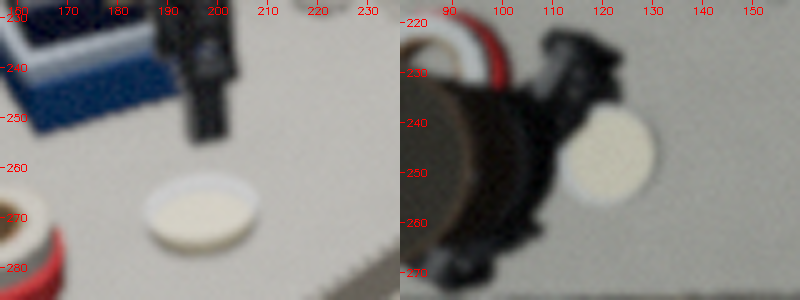

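Dish at scene (197,269) and top (120.7,246.5), as predicted, and the tape roll is clear. Grasp it.

```bash
python3 -m pendant '[[0,-0.0007,0.02,0,0,0,0.075],[0,0,0.025,0,0,0,0.075],[0,0,0.015,0,0,0,0.075],[0,0,0.007,0,0,0,0.075],[0,0,0.003,0,0,0,0.075],[0,0,0,0,0,0,0.075],[0,0,0,0,0,0,0.075],[0,0,0,0,0,0,0.065],[0,0,0,0,0,0,0.058],[0,0,0,0,0,0,0.05],[0,0,0,0,0,0,0.05],[0,0,0,0,0,0,0.05]]'; python3 -m pendant '[[0,0,0,0,0,0,0.05]]';  python3 go.py 395.1 368.9 24.3 60
```

```text
clock: 29.9
position: [395.0, 368.8, 25.6]
ee_rot: [-0.5, 0.866, 0.0, 0.001]
contact_force: [-2.1, -0.2, 5.7]
gripper_width: 53.7
grasp_force: 62.5
clock: 30.0
position: [395.0, 368.8, 25.6]
ee_rot: [-0.5, 0.866, 0.0, 0.001]
contact_force: [-0.4, -0.9, 5.6]
gripper_width: 54.0
grasp_force: 62.5
pos [395.  368.8  25.6] psi 60.03 turn(deg, tool) [-0.01  0.07  0.03] tilt 0.07
shift in target tool axes [-0.2 -0.   1.3] F [-0.4 -0.9  5.6] w 54.0 t 30.0
```

```bash
python3 -m pendant '[[0,0,-0.005,0,0,0,0.05],[0,0,-0.02,0,0,0,0.05],[0,0,-0.035,0,0,0,0.05],[0,0,-0.04,0,0,0,0.05],[0,0,-0.045,0,0,0,0.05],[0,0,-0.045,0,0,0,0.05],[0,0,-0.04,0,0,0,0.05],[0,0,-0.02,0,0,0,0.05],[0,0,-0.01,0,0,0,0.05],[0,0,0,0,0,0,0.05],[0,0,0,0,0,0,0.05]]'|grep -E "pos|cont|grip"; python3 go.py 489.7 -321.3 200 60
```

```text
position: [394.2, 367.8, 282.8]
contact_force: [-0.1, -0.0, -0.6]
gripper_width: 53.4
pos [394.2 367.8 282.8] psi 59.98 turn(deg, tool) [ 0.04 -0.16 -0.02] tilt 0.16
shift in target tool axes [ 549.  -427.2   82.8] F [-0.1 -0.  -0.6] w 53.4 t 31.1
```

```bash
python3 -m pendant '[[0.011,-0.0086,0,0,0,0,0.05],[0.02,-0.0156,0,0,0,0,0.05],[0.0275,-0.0214,0,0,0,0,0.05],[0.0275,-0.0214,0,0,0,0,0.05],[0.0275,-0.0214,0,0,0,0,0.05],[0.0275,-0.0214,0,0,0,0,0.05],[0.0275,-0.0214,0,0,0,0,0.05],[0.0275,-0.0214,0,0,0,0,0.05],[0.0275,-0.0214,0,0,0,0,0.05],[0.0275,-0.0214,0,0,0,0,0.05],[0.0275,-0.0214,0,0,0,0,0.05],[0.0275,-0.0214,0,0,0,0,0.05]]' >/dev/null; python3 -m pendant '[[0.0275,-0.0214,0,0,0,0,0.05],[0.0275,-0.0214,0,0,0,0,0.05],[0.0275,-0.0214,0,0,0,0,0.05],[0.0275,-0.0214,0,0,0,0,0.05],[0.0275,-0.0214,0,0,0,0,0.05],[0.0275,-0.0214,0,0,0,0,0.05],[0.0275,-0.0214,0,0,0,0,0.05],[0.0275,-0.0214,0.01,0,0,0,0.05],[0.016,-0.0125,0.02,0,0,0,0.05],[0.007,-0.0053,0.03,0,0,0,0.05],[0,0,0.03,0,0,0,0.05],[0,0,0.03,0,0,0,0.05]]' >/dev/null; python3 -m pendant '[[0,0,0.025,0,0,0,0.05],[0,0,0.015,0,0,0,0.05],[0,0,0.005,0,0,0,0.05],[0,0,0,0,0,0,0.05],[0,0,0,0,0,0,0.05],[0,0,0,0,0,0,0.05]]';  python3 go.py 489.7 -321.3 85 60
```

```text
clock: 34.1
position: [490.7, -320.9, 120.4]
ee_rot: [-0.5, 0.866, -0.001, 0.001]
contact_force: [0.1, -0.0, -0.1]
gripper_width: 54.0
grasp_force: 63.1
pos [ 490.7 -320.9  120.4] psi 60.01 turn(deg, tool) [-0.11  0.01  0.01] tilt 0.11
shift in target tool axes [ 0.8  0.7 35.4] F [ 0.1 -0.  -0.1] w 54.0 t 34.1
```

```bash
python3 -m pendant '[[0.0008,0.0007,0.012,0,0,0,0.05],[0,0,0.014,0,0,0,0.05],[0,0,0.01,0,0,0,0.05],[0,0,0,0,0,0,0.05],[0,0,0,0,0,0,0.05],[0,0,0,0,0,0,0.05]]' |grep -E "pos|cont";  python3 go.py 489.7 -321.3 49 60; python3 - <<'E'
from h import *; from bench import arm
b=arm.get_image("scene")["image"]; crop(b,260,120,110,75,7,"pics/s7.png")
E
```

```text
position: [489.7, -321.2, 83.9]
contact_force: [0.0, 0.2, -0.6]
pos [ 489.7 -321.2   83.9] psi 60.01 turn(deg, tool) [-0.07  0.    0.01] tilt 0.07
shift in target tool axes [ 0.1 -0.  34.9] F [ 0.   0.2 -0.6] w 53.3 t 34.7
```

View pics/s7.png

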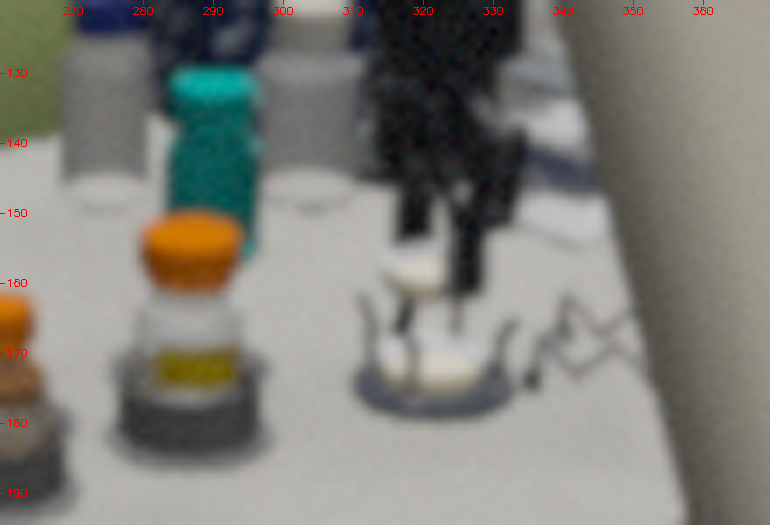

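The first dish lies flat between the rods at (321,171), with the second level above it. Lower it on.

```bash
python3 -m pendant '[[0,0,0.01,0,0,0,0.05],[0,0,0.012,0,0,0,0.05],[0,0,0.008,0,0,0,0.05],[0,0,0.004,0,0,0,0.05],[0,0,0.002,0,0,0,0.05],[0,0,0,0,0,0,0.05],[0,0,0,0,0,0,0.05]]'|grep -E "pos|cont"; for i in 1 2; do python3 -m pendant '[[0,0,0.001,0,0,0,0.05],[0,0,0,0,0,0,0.05],[0,0,0,0,0,0,0.05]]'|grep -E "pos|cont";done
```

```text
position: [489.5, -321.1, 47.5]
contact_force: [1.2, -0.7, -0.3]
position: [489.3, -321.0, 46.5]
contact_force: [0.7, 0.7, -0.5]
position: [489.4, -321.1, 46.1]
contact_force: [-1.1, 1.3, 5.1]
```

```bash
python3 -m pendant '[[0,0,0,0,0,0,0.058],[0,0,0,0,0,0,0.064],[0,0,0,0,0,0,0.07],[0,0,0,0,0,0,0.07],[0,0,-0.005,0,0,0,0.07],[0,0,-0.015,0,0,0,0.07],[0,0,-0.035,0,0,0,0.07],[0,0,-0.045,0,0,0,0.07],[0,0,-0.03,0,0,0,0.07],[0,0,-0.01,0,0,-7,0.06],[0,0,0,0,0,-7.5,0.05],[0,0,0,0,0,-7,0.04]]'|grep -E "pos|cont|grip";python3 go.py 422.7 -92.3 160 81.5
python3 - <<'E'
from h import *
t=np.load("top0.npy")[222:246,259:304].astype(float)
m=(np.abs(t-np.median(t.reshape(-1,3),0)).sum(2)>38).astype(np.uint8)
n,l,s,c=cv2.connectedComponentsWithStats(m); k=1+s[1:,4].argmax(); v,u=np.where(l==k); print(s[k])
P=np.array([unproj(a+259,b+222,9.5)[:2] for a,b in zip(u,v)]); m0=P.mean(0); d=np.linalg.svd(P-m0)[2][0]; pr=(P-m0)@d
print(m0,np.degrees(np.arctan2(d[1],d[0])),m0+d*pr.min(),m0+d*pr.max(),m0+d*(pr.min()+pr.max())/2)
E
```

```text
position: [489.4, -321.0, 186.5]
contact_force: [-0.7, -0.5, 0.1]
gripper_width: 40.0
pos [ 489.4 -321.   186.5] psi 81.79 turn(deg, tool) [-0.11 -0.01  0.29] tilt 0.11
shift in target tool axes [-216.3   99.8   26.5] F [-0.7 -0.5  0.1] w 40.0 t 37.2
[  1   6  41  12 194]
[424.52388615 -82.7835427 ] 79.96236845852752 [ 413.09084357 -147.37544383] [433.39958096 -32.63958507] [423.24521227 -90.00751445]
```

```bash
python3 -m pendant '[[-0.015,0.007,0,0,0,0.3,0.04],[-0.033,0.0152,0,0,0,0.4,0.04],[-0.04,0.0185,0,0,0,0,0.04],[-0.04,0.0185,0,0,0,0,0.04],[-0.04,0.0185,0.01,0,0,0,0.04],[-0.03,0.0138,0.02,0,0,0,0.04],[-0.014,0.0065,0.03,0,0,0,0.04],[-0.005,0.0023,0.03,0,0,0,0.04],[0,0,0.02,0,0,0,0.04],[0,0,0.01,0,0,0,0.04],[0,0,0,0,0,0,0.04],[0,0,0,0,0,0,0.04]]'|grep -E "pos|cont|grip"; python3 -m pendant '[[0,0,0,0,0,0,0.04],[0,0,0,0,0,0,0.04]]'>/dev/null; python3 go.py 423 -91 27 81; python3 - <<'E'
from h import *; from bench import arm
b=arm.get_image("scene")["image"]; crop(b,255,150,110,75,7,"pics/s8.png"); print(proj([423,-91,9.5],"scene"),proj([433.4,-33,9.5],"scene"),proj([413.5,-148,9.5],"scene"))
E
```

```text
position: [425.2, -91.0, 66.0]
contact_force: [-0.3, 0.6, 1.3]
gripper_width: 40.2
pos [425.2 -91.   66.2] psi 80.78 turn(deg, tool) [-0.13  0.04 -0.22] tilt 0.13
shift in target tool axes [ 0.4  2.1 39.2] F [0.8 0.1 0.1] w 40.1 t 38.6
[298.21534498 200.6817784 ] [284.52090083 206.26774617] [310.91861008 195.36453209]
```

View pics/s8.png

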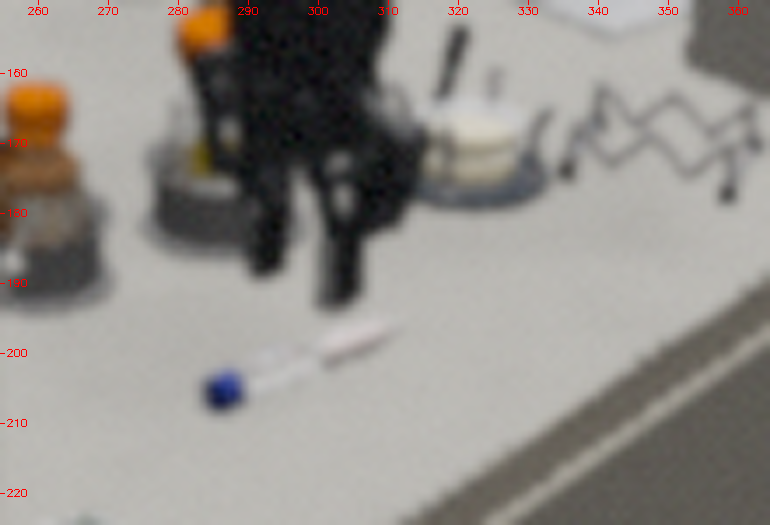

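The scene view shows both dishes stacked in the stand and the tube from (284,206) to (312,195), as predicted. Grasp it, and check the rest model in this camera.

```bash
python3 -m pendant '[[0.0004,0.002,0.014,0,0,-0.2,0.04],[0,0,0.014,0,0,0,0.04],[0,0,0.008,0,0,0,0.04],[0,0,0.003,0,0,0,0.04],[0,0,0,0,0,0,0.04],[0,0,0,0,0,0,0.04],[0,0,0,0,0,0,0.025],[0,0,0,0,0,0,0.01],[0,0,0,0,0,0,0.005],[0,0,0,0,0,0,0.005],[0,0,0,0,0,0,0.005]]'; python3 go.py 423 -91 27 81
python3 -c "
from h import *
c,s=np.cos(.3147),np.sin(.3147)
for y in(-28,28):
  for x,z in((-40,30),(-20,10),(0,30),(20,10),(40,30)):
    print(x,y,proj((421.4+c*x-s*y,-399.2+s*x+c*y,z),'scene').round(1))"
```

```text
clock: 39.8
position: [422.8, -90.9, 26.8]
ee_rot: [-0.65, 0.76, -0.0, 0.0]
contact_force: [-1.0, -0.2, 6.5]
gripper_width: 12.9
grasp_force: 59.1
pos [422.8 -90.9  26.8] psi 81.02 turn(deg, tool) [-0.05  0.01  0.02] tilt 0.05
shift in target tool axes [ 0.1 -0.2 -0.2] F [-1.  -0.2  6.5] w 12.9 t 39.8
-40 -28 [362.  164.5]
-20 -28 [356.1 168.7]
0 -28 [351.2 163. ]
20 -28 [345.5 167.2]
40 -28 [340.6 161.5]
-40 28 [358.6 170.2]
-20 28 [352.7 174.5]
0 28 [347.6 168.6]
20 28 [341.8 172.9]
40 28 [336.8 167. ]
```

```bash
python3 -m pendant '[[0,0,-0.005,0,0,0,0.005],[0,0,-0.02,0,0,0,0.005],[0,0,-0.035,0,0,0,0.005],[0,0,-0.03,0,0,0,0.005],[0,0,-0.015,0,0,-3,0.005],[0,0,-0.005,0,0,-6,0.005],[0,0,0,0,0,-6,0.005],[0,0,0,0,0,-6,0.005],[0,0,0,0,0,-4,0.005],[0,0,0,0,0,-2,0.005],[0,0,0,0,0,0,0.005]]'; python3 go.py 402.4 -405.4 42 108
```

```text
clock: 40.9
position: [422.1, -90.9, 136.3]
ee_rot: [0.809, -0.588, -0.0, 0.0]
contact_force: [0.4, 0.4, -0.3]
gripper_width: 12.7
grasp_force: 58.7
pos [422.1 -90.9 136.3] psi 107.98 turn(deg, tool) [ 0.02  0.02 -0.02] tilt 0.03
shift in target tool axes [293.  115.9  94.3] F [ 0.4  0.4 -0.3] w 12.7 t 40.9
```

```bash
python3 -m pendant '[[0.012,0.0048,0,0,0,0,0.005],[0.026,0.0103,0,0,0,0,0.005],[0.034,0.0134,0,0,0,0,0.005],[0.036,0.0142,0,0,0,0,0.005],[0.036,0.0142,0,0,0,0,0.005],[0.036,0.0142,0,0,0,0,0.005],[0.036,0.0142,0,0,0,0,0.005],[0.034,0.0134,0,0,0,0,0.005],[0.026,0.0103,0,0,0,0,0.005],[0.012,0.0048,0.01,0,0,0,0.005],[0.005,0.0021,0.015,0,0,0,0.005],[0,0,0.01,0,0,0,0.005]]'>/dev/null;  python3 -m pendant '[[0,0,0,0,0,0,0.005],[0,0,0,0,0,0,0.005],[0,0,0,0,0,0,0.005],[0,0,0,0,0,0,0.005]]'|grep cont; python3 go.py 402.4 -405.4 42 108
```

```text
contact_force: [-0.2, 0.4, 0.3]
pos [ 403.3 -405.2  102.1] psi 108.04 turn(deg, tool) [-0.05 -0.06  0.04] tilt 0.08
shift in target tool axes [-0.1  0.9 60.1] F [-0.2  0.4  0.3] w 12.8 t 42.5
```

```bash
python3 -m pendant '[[0,0.0009,0.012,0,0,0,0.005],[0,0,0.018,0,0,0,0.005],[0,0,0.014,0,0,0,0.005],[0,0,0.008,0,0,0,0.005],[0,0,0.004,0,0,0,0.005],[0,0,0,0,0,0,0.005],[0,0,0,0,0,0,0.005],[0,0,0,0,0,0,0.005]]'|grep -E "pos|cont"; for i in 1 2; do python3 -m pendant '[[0,0,0.0015,0,0,0,0.005],[0,0,0,0,0,0,0.005],[0,0,0,0,0,0,0.005]]'|grep -E "pos|cont";done; python3 - <<'E'
from h import *; from bench import arm
a=arm.get_image("top")["image"]; crop(a,330,190,80,75,7,"pics/t9.png")
E
```

```text
position: [402.3, -406.0, 46.0]
contact_force: [-0.3, 0.4, -0.2]
position: [402.0, -405.7, 44.0]
contact_force: [0.5, -0.3, 0.7]
position: [402.1, -405.9, 42.5]
contact_force: [0.3, 0.3, 2.0]
```

View pics/t9.png

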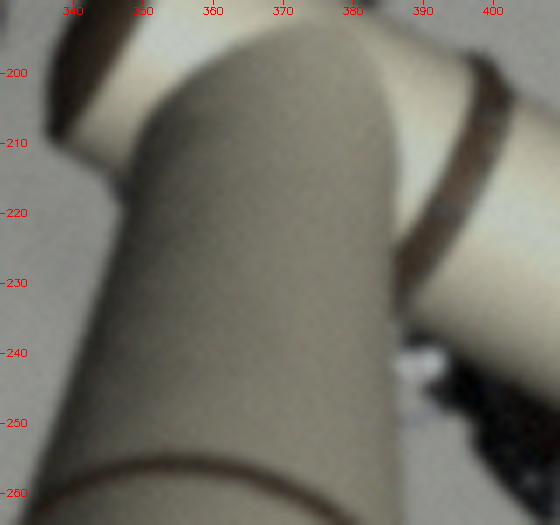

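The arm hides the rest in this view; only a bit of tube shows at (388,242). Contact is just beginning, so I'll creep down and feel for it.

```bash
for i in 1 2; do python3 -m pendant '[[0,0,0.0007,0,0,0,0.005],[0,0,0,0,0,0,0.005],[0,0,0,0,0,0,0.005]]'|grep -E "pos|cont";done
```

```text
position: [402.2, -405.9, 42.1]
contact_force: [-0.8, 0.3, 5.5]
position: [402.1, -406.0, 41.8]
contact_force: [-1.8, 0.9, 7.3]
```

Contact at the expected height (42). Release, rise, move clear and look.

```bash
python3 -m pendant '[[0,0,0,0,0,0,0.02],[0,0,0,0,0,0,0.03],[0,0,0,0,0,0,0.035],[0,0,0,0,0,0,0.035],[0,0,-0.005,0,0,0,0.035],[0,0,-0.02,0,0,0,0.035],[0,0,-0.04,0,0,0,0.035],[0,0,-0.045,0,0,0,0.035],[0,0,-0.045,0,0,0,0.035],[0,0,-0.045,0,0,0,0.035],[0,0,-0.03,0,0,0,0.035]]'|grep -E "pos|cont"; python3 -m pendant '[[-0.03,0,0,0,0,0,0.035],[-0.04,0,0,0,0,0,0.035],[-0.04,0,0,0,0,0,0.035],[-0.04,0,0,0,0,0,0.035],[-0.04,0,0,0,0,0,0.035],[-0.04,0,0,0,0,0,0.035],[-0.04,0,0,0,0,0,0.035],[-0.04,0,0,0,0,0,0.035],[-0.04,0,0,0,0,0,0.035],[-0.02,0,0,0,0,0,0.035],[0,0,0,0,0,0,0.035]]'|grep -E "pos|cont";  python3 - <<'E'
from h import *; from bench import arm
a=arm.get_image("top")["image"]; b=arm.get_image("scene")["image"]
crop(a,255,165,156,100,5,"pics/x1.png"); crop(b,240,140,130,60,5,"pics/x2.png")
A,B=cv2.imread("pics/x1.png")[:,130:],cv2.imread("pics/x2.png")
cv2.imwrite("pics/fin.png",cv2.resize(np.vstack([A[:,:650],B]),None,fx=.75,fy=.75,interpolation=cv2.INTER_AREA))
E
```

```text
position: [402.3, -406.2, 275.3]
contact_force: [0.1, 0.3, -0.1]
position: [286.8, -52.4, 271.4]
contact_force: [0.5, -0.2, -0.6]
```

View pics/fin.png

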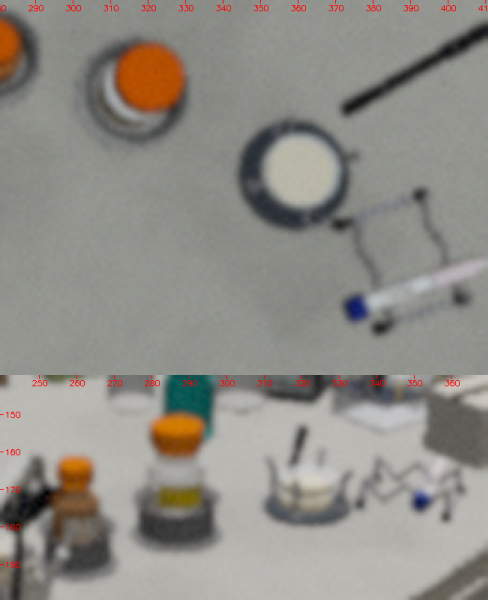

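Everything is in place: both bottles are in their holders, the dishes are stacked at (360,210), and the tube lies across both wires from (375,247) to (410,233). The arm is clear.

```bash
python3 -c "
from bench import arm
print(arm.job_done())"
```

```text
the job is handed in; nothing more can be done
None
```

The job is done and handed in: both bottles stand in their matching holders, the two dishes are stacked in the stand, and the tube lies across both wires of the rest, at about 45 s of the 112 s allowed.

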